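# Hold a valve spindle at the blow-off mark

### The job

Pick the tall, thin-stemmed brass valve spindle out of the pocket tray and, with the sprung cover of the blow-off box still shut, lower it foot first into the square cup in the cover; do not drop it from a height. Then lift the cover against its spring until it lies parallel with the index arm beside it, and hold it still there with the fingers so that a colleague can blow the spindle clean: the program finishes while still holding the cover up, with the spindle in the cup. Leave the index arm, the other brass parts and the rest of the bench as they are.

Things in the scene. Friction and masses are not known exactly. Their poses are not given: they have to be found in the camera images.
- blowbox: Grey open-topped box, 220 (x) x 200 (y) x 100 mm high, fixed. Origin: centre of its underside; x points from the cover's free edge to its hinge, z up. At the hinge side (y = -75) a thin copper air pipe rises to 210 mm; on the +y side (y = 111 to 135) are the index arm and a thin guide arc, the arc up to 215 mm high.
- cover: Aluminium cover, 220 (x) x 200 (y) x 6 mm. Origin: middle of the hinge line, on its underside, 110 mm along x from the box's centre, 100 mm above the bench; it reaches 220 mm along its -x. Axes as the box's when shut; opens by turning about +y (0 to 1.2 rad), front edge up. Spring and weight pull it shut: about 6 N up at the bar starts it, 15 N up holds it at 0.75 rad; let go, it falls shut.
- cup (a point): Centre of the mouth of the square black cup set in the cover, 100 mm from the hinge line. Opening 30 x 30 mm, 28 mm deep, wall 5 mm, rim 2 mm proud of the cover's top face. Axes as the cover's. Shut, the rim is 108 mm above the bench.
- bar (a point): Middle of the cover's handle: round steel bar 12 mm thick, 120 mm long along y, on end posts, its axis 40 mm above the cover's top face (46 above its underside), 190 mm from the hinge line; free beneath. It can be pinched from above, fingers closing along the box's x, and turns between the fingers as the cover tilts. Axes as the cover's.
- index: Steel index arm: bar 225 x 10 x 12 mm with a 28 mm round end, beside the cover on its +y side (118 mm from the middle). Same hinge line, origin and axes as the cover: parallel when their axes agree. It is set at 0.42 to 0.75 rad (same sense as the cover's opening), stays by friction; not to be touched.
- index_tip (a point): Centre of the round end of the index arm, 222 mm from the hinge line.
- tray: Grey plastic block 120 (x) x 175 (y) x 20 mm high, fixed, with 2 x 3 square pockets, 20 mm wide and 8 mm deep, 55 mm apart (x = -27.5, 27.5; y = -55, 0, 55). Origin: centre of its underside, z up. Each pocket holds one upright brass part.
- spindle: The brass valve spindle to be moved, 60 g: round body 16 mm thick and 40 mm tall, with an 8 mm thin stem on top, 54 mm tall in all, the tallest part in the tray. Origin: centre of its foot, z along it towards the stem. In the tray its foot is 12 mm above the bench.
- stem_top (a point): Top end of the spindle's thin stem, 54 mm above its foot.
- short_spindle: Another brass part in the tray: body 16 mm thick, thin stem, only 28 mm tall. Origin at its foot.
- plug_a: Plain brass plug in the tray, 18 mm thick, 20 mm tall. Origin at its foot.
- plug_b: Same as plug_a.
- sleeve_a: Plain brass pin in the tray, 14 mm thick, 26 mm tall. Origin at its foot.
- sleeve_b: Same as sleeve_a.
- gauge: Bystander: round steel pressure gauge lying on its back, 54 mm across, 22 mm high. Origin: centre of its underside.
- tin: Bystander: steel tin 54 mm across, 85 mm high. Origin: centre of its underside.
- wrench: Bystander: steel wrench lying on the bench beyond the work.
- driver: Bystander: screwdriver lying on the bench beyond the work.
- oiler: Bystander: white plastic bottle 60 mm across, 150 mm high, beyond the work. Origin: centre of its underside.
Not all that is in view belongs to the job. Several things have the shape of the tray; the one meant has the colours described above. Leave any blue look-alike of the spindle alone.

How it is judged:
By the outcome, as a careful person would: the job done as asked, in the order asked, and still so for the second after the job is handed in, while the arm keeps its last pose, push and grip.
It also fails if it takes over 54 s, if anything falls off the work surface, if the arm or the gripper's body presses on something with over 40 N, if the wrist force passes 120 N, or if a joint passes its speed limit or range.

### The arm

A 6-joint arm with a two-finger parallel gripper is mounted at the origin on the work surface. World frame = base frame: x ahead of the robot, y to its left, z up, the work surface at z = 0. Lengths are in m, angles in rad, forces in N, time in s.
With the tool pointing down it reaches from about 0.3 to 0.775 m from the base axis. Payload 14.6 kg.
Tool frame: the origin (TCP) lies midway between the tips of the shut fingers; the grasp point (between the pads) lies 19 mm behind it; z points along the fingers, y is the line along which they close (so a half turn about z gives the same grasp; the last joint's range is limited). The gripper opens to 94 mm and grips with 3 to 60 N. Pads are 16 mm wide; open, the fingers measure 119 mm over their backs; the gripper's body (75 mm by 177 mm) begins 78 mm behind the grasp point.
Start: joints at [-1.176, 0.3, 1.521, -0, 1.321, -0.067], TCP at [0.245, -0.492, 0.205] pointing down, gripper open.
Joint ranges: [-3.03, 3.03], [-0.79, 2.21], [0.23, 2.52], [-1.04, 4.18], [0, 3.07], [-2.55, 2.55]. Speed limits (rad/s): [2.22, 2.22, 2.57, 3.14, 3.14, 3.14].

### API

Orientations are given as [roll, pitch, yaw] about the fixed x, y, z axes, in that order (R = Rz(yaw) Ry(pitch) Rx(roll)).
In Python, from station import telemetry, optics, ctrl gives the robot as it stands.
- The arm moves only by the tool carry_out, never from a script. Its argument "plan" is a list that holds one entry, the list of rows, each a list of 7 numbers: the shift along the tool's x, y, z in mm, then the turn, a rotation vector about the tool's x, y, z in rad, then the finger opening in mm, from 0 to 94. A call has 1 to 20 rows; each row shifts and turns the commanded pose from where the row before left it, along the tool's axes as they then stand; what a row does not reach is not made up. A row lasts 1/12 s, in which the tool goes at most 41.7 mm and 7.16 degrees, less where a joint would pass 70% of its speed; a pose out of reach is approached as far as the arm can. A call with a gripper value outside its range is refused whole. The fingers move at their own pace and stop on an object; "squeeze" is the grip in N (left out, the last holds). Time passes only in rows, so rows that do not move let the fingers close. It gives the time, the measured TCP pose, the force, the opening and the grip force at its end, in the units of the state.
- telemetry.get_obs(): the state, without advancing time (a new reading comes with each control period).
- optics.camera(name): name is "side" or "top"; returns a dict with "pixels" (384x512x3 uint8, red, green, blue), "intrinsics" (3x3 intrinsics, pixels), "dist_coeffs" ([k1, k2, p1, p2, k3] as OpenCV has them; the pictures are not rectified), "origin" and "rotation" of the camera in the world. Camera axes: x right, y down, z forward; pixel columns grow to the right and rows downward; lengths in m; the calibration is good to about 2 mm. A picture is of the moment at which its call begins. There is no depth.
- ctrl.hand_in(): hands the job in; it is judged then, once.
The state is a dict: "time_s": time; "qpos": joint angles; "joint_vel": joint speeds; "tau": joint torques, N m; "ee_pos": TCP position; "eef_rot": TCP orientation; "force": force on the tool from outside, world axes, zero at the start; "moment": the same for the moment, N m; "grip_width": finger opening in m; "grip_force": force on a finger pad.
Only numpy, scipy, OpenCV 4.12 (cv2) and the standard library are available. Lean on these libraries where they do the work, as an engineer would, in place of code of your own. Each camera call takes 0.05 s, during which the arm holds its last target. There are 200 camera calls.

## Working session

There is one attempt and no reset: what is moved stays moved. The work goes in short steps, Python scripts to look and compute and a tool call to move; the robot and the scene stay as the last step left them, time stands still between calls to the robot, and variables do not carry over. Pictures are saved under pics/ and viewed, at most 10 in all, crops included, and the job is handed in when it is done.

Besides the shell and the picture viewer there is one more tool, called in YAML: its name, and indented under it one key for each argument. carry_out: Moves the arm, as the interface text tells. Its arguments: {"type":"object","properties":{"plan":{"type":"array","items":{"type":"array","items":{"type":"array","items":{"type":"number"}}}},"squeeze":{"type":"number"}},"required":["plan"]}

```bash
mkdir -p pics; ls; cat > h.py <<'E'
import numpy as np, cv2
from station import telemetry, optics, ctrl
def cam(n):
    c=optics.camera(n)
    for k in('intrinsics','dist_coeffs','origin','rotation'): c[k]=np.array(c[k],float)
    c['pixels']=np.array(c['pixels'],np.uint8); return c
def ray(c,uv):
    p=cv2.undistortPoints(np.array(uv,float).reshape(-1,1,2),c['intrinsics'],c['dist_coeffs']).reshape(-1,2)
    return np.c_[p,np.ones(len(p))]@c['rotation'].T
def plane(c,uv,z):
    d=ray(c,uv); return c['origin']+d*((z-c['origin'][2])/d[:,2])[:,None]
def proj(c,P):
    P=np.array(P,float).reshape(-1,3); R=c['rotation']
    return cv2.projectPoints((P-c['origin'])@R,np.zeros(3),np.zeros(3),c['intrinsics'],c['dist_coeffs'])[0].reshape(-1,2)
def tri(c1,u1,c2,u2):
    A=[];b=[]
    for c,u in((c1,u1),(c2,u2)):
        d=ray(c,u)[0]; d/=np.linalg.norm(d); M=np.eye(3)-np.outer(d,d); A.append(M); b.append(M@c['origin'])
    x=np.linalg.lstsq(np.vstack(A),np.hstack(b),rcond=None)[0]
    return x
def save(n,im): cv2.imwrite('pics/'+n+'.png',im[...,::-1])
E
python3 - <<'E'
from h import *
for n in('top','side'):
    c=cam(n); save(n+'0',cv2.resize(c['pixels'],(768,576))); np.save(n+'0.npy',c,allow_pickle=True)
    print(n,c['origin'],c['rotation'].round(3).tolist(),c['intrinsics'][0,0])
o=telemetry.get_obs(); print(o)
E
```

```text
pics
top [0.48859529 0.03748393 0.93385565] [-3.052, 0.006, -1.574] 349.61714710749277
side [0.29278179 0.83563048 0.56042465] [-2.057, -0.015, -2.842] 442.41519513322083
{'time_s': 0.1, 'qpos': array([-1.17558753e+00,  3.00401397e-01,  1.52150001e+00, -1.64295603e-05,
        1.32071073e+00, -6.66194513e-02]), 'joint_vel': array([-0.00057655, -0.00190955, -0.00171323,  0.00062598, -0.00122871,
       -0.00013775]), 'tau': array([-6.87861648e-04, -5.32651412e+01, -3.53287518e+01,  7.08946050e-02,
        2.35100929e-02, -2.89889635e-05]), 'ee_pos': array([ 0.24496681, -0.49217585,  0.20495886]), 'eef_rot': array([-3.14057437e+00, -5.19883053e-05,  4.61832298e-01]), 'force': array([-0.0450951 ,  0.34239531,  0.28154395]), 'moment': array([ 0.01880479, -0.04351049,  0.0331952 ]), 'grip_force': 0.0, 'grip_width': 0.09380790297879094}
```

```bash
sed -i "s/^    c\['pixels'\]/    c['rotation']=Rotation.from_euler('xyz',c['rotation']).as_matrix()\n    c['pixels']/; 1a from scipy.spatial.transform import Rotation" h.py; head -9 h.py
```

```text
import numpy as np, cv2
from scipy.spatial.transform import Rotation
from station import telemetry, optics, ctrl
def cam(n):
    c=optics.camera(n)
    for k in('intrinsics','dist_coeffs','origin','rotation'): c[k]=np.array(c[k],float)
    c['rotation']=Rotation.from_euler('xyz',c['rotation']).as_matrix()
    c['pixels']=np.array(c['pixels'],np.uint8); return c
def ray(c,uv):
```

View pics/top0.png

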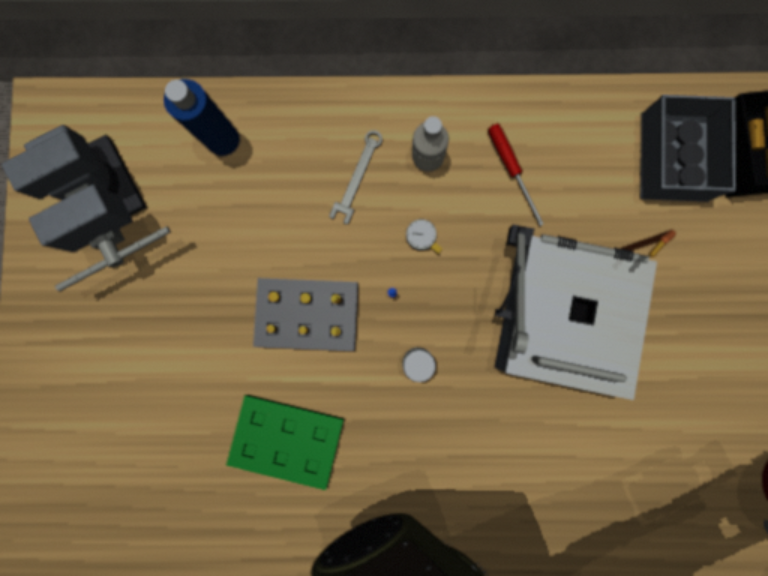

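View pics/side0.png

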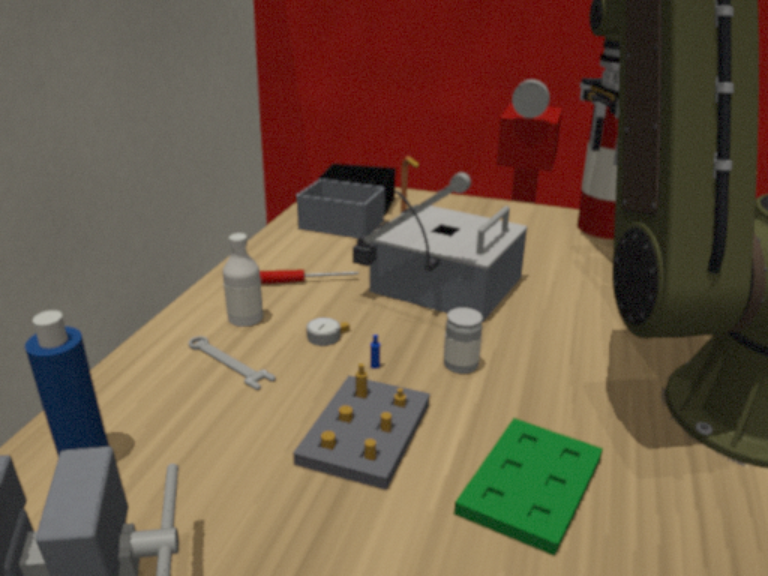

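Top view (1.5x pixels): the grey tray is at (306,315), the green look-alike at (286,442), the cup at (583,310) and the bar at (580,369). The index arm runs from (520,240) to (521,342), and the air pipe is at (650,243). Side view: six brass parts. The tall one at (361,382) is the spindle; the stemmed one at (400,398) is the short spindle. The blue look-alike at (375,352) stands outside the tray. I'll confirm with a crop and measure.

```bash
python3 - <<'E'
from h import *
T=cam('top');S=cam('side')
np.save('T.npy',T,allow_pickle=True);np.save('S.npy',S,allow_pickle=True)
def blobs(c,m,a):
    n,l,s,ce=cv2.connectedComponentsWithStats(m.astype(np.uint8)); 
    return [(s[i].tolist(),ce[i].round(1).tolist()) for i in range(1,n) if s[i,4]>=a]
for n,c in(('T',T),('S',S)):
    h=cv2.cvtColor(c['pixels'],cv2.COLOR_RGB2HSV)
    m=(h[...,0]>13)&(h[...,0]<28)&(h[...,1]>170)&(h[...,2]>60)
    m[:, 300:]=0
    if n=='S': m[:240]=0; 
    for s,ce in blobs(c,m,12): print(n,'brass',s,ce, plane(c,[ce],.04)[0].round(3) if n=='T' else '')
p=T['pixels']
g=cv2.cvtColor(p,cv2.COLOR_RGB2GRAY)
m=np.zeros_like(g);m[190:225,370:410]=g[190:225,370:410]<60
for s,ce in blobs(T,m,30):
    print('cup',s,ce,plane(T,[ce],.108)[0].round(4))
cs=max(cv2.findContours(m,0,2)[0],key=cv2.contourArea); r=cv2.minAreaRect(cs); print(r, plane(T,cv2.boxPoints(r),.108).round(4).tolist())
m=((g>140)&(cv2.cvtColor(p,cv2.COLOR_RGB2HSV)[...,1]<40)).astype(np.uint8); m[:150]=0;m[270:]=0;m[:,:325]=0
m=cv2.morphologyEx(m,cv2.MORPH_CLOSE,np.ones((9,9)))
cs=max(cv2.findContours(m,0,2)[0],key=cv2.contourArea); r=cv2.minAreaRect(cs); print('cover',r,plane(T,cv2.boxPoints(r),.106).round(4).tolist())
h=cv2.cvtColor(p,cv2.COLOR_RGB2HSV)
m=((h[...,1]<60)&(g>50)).astype(np.uint8); m[:180]=0;m[240:]=0;m[:,:160]=0;m[:,245:]=0
m=cv2.morphologyEx(m,cv2.MORPH_CLOSE,np.ones((9,9)))
cs=max(cv2.findContours(m,0,2)[0],key=cv2.contourArea); r=cv2.minAreaRect(cs); print('tray',r,plane(T,cv2.boxPoints(r),.02).round(4).tolist())
a=cv2.resize(T['pixels'][145:275,320:450],(390,390),interpolation=3); b=cv2.resize(S['pixels'][215:345,185:315],(390,390),interpolation=3)
save('crop1',np.hstack([a,b]))
E
```

```text
T brass [288, 163, 6, 6, 23] [290.5, 165.1] [ 0.621 -0.025  0.04 ]
T brass [180, 195, 6, 6, 28] [182.4, 197.5] [0.538 0.253 0.04 ]
T brass [201, 196, 6, 6, 27] [203.4, 198.4] [0.536 0.199 0.04 ]
T brass [222, 197, 5, 5, 19] [224.0, 199.0] [0.534 0.146 0.04 ]
T brass [179, 217, 5, 4, 15] [180.5, 218.7] [0.484 0.256 0.04 ]
T brass [200, 219, 5, 3, 14] [202.1, 219.9] [0.481 0.201 0.04 ]
T brass [221, 219, 6, 4, 15] [223.6, 220.7] [0.479 0.147 0.04 ]
S brass [238, 243, 6, 21, 69] [240.4, 254.7] 
S brass [264, 262, 6, 8, 31] [266.3, 266.0] 
S brass [227, 272, 7, 8, 42] [230.1, 275.5] 
S brass [254, 276, 6, 11, 41] [257.0, 281.4] 
S brass [215, 289, 8, 10, 49] [218.7, 293.3] 
S brass [244, 294, 6, 12, 50] [246.3, 299.4] 
cup [380, 198, 18, 18, 259] [388.4, 206.6] [ 0.5112 -0.2491  0.108 ]
((388.38458251953125, 206.57693481445312), (16.277639389038086, 15.885407447814941), 11.309932708740234) [[0.4969, -0.2262, 0.108], [0.5334, -0.2348, 0.108], [0.5258, -0.2719, 0.108], [0.4893, -0.2632, 0.108]]
cover ((388.2434997558594, 211.56275939941406), (87.20976257324219, 92.78595733642578), 11.592175483703613) [[0.4147, -0.125, 0.106], [0.629, -0.1742, 0.106], [0.5859, -0.3745, 0.106], [0.3743, -0.3212, 0.106]]
tray ((203.44432067871094, 209.2801971435547), (67.63175964355469, 46.04345703125), 2.4895529747009277) [[0.4531, 0.2915, 0.02], [0.5729, 0.2888, 0.02], [0.5645, 0.1113, 0.02], [0.4448, 0.1161, 0.02]]
```

View pics/crop1.png

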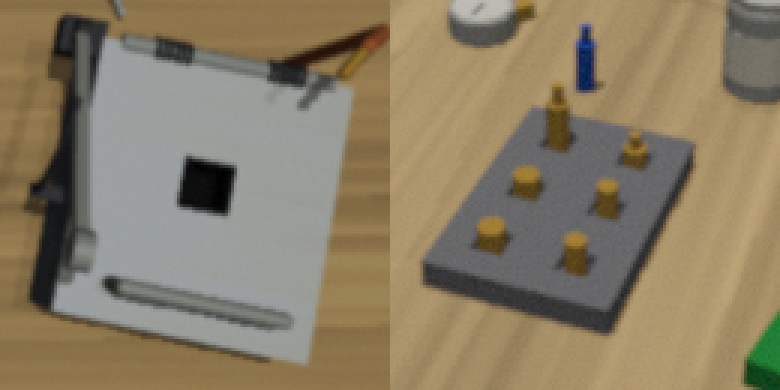

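The crop confirms it: the tall stemmed brass part at crop (558,118) is the spindle, in the tray's (+x,-y) pocket at about (0.534,0.146). The blue one outside the tray is the look-alike. The cup is at (0.511,-0.249) and the box yaw is about -0.222. I'll raise and turn the tool, then measure the index arm from the saved pictures.

carry_out:
  plan:
    - [[0,0,-15,0,0,0,40],[0,0,-30,0,0,-0.05,40],[0,0,-30,0,0,-0.1,40],[0,0,-30,0,0,-0.1,40],[0,0,-25,0,0,-0.1,40],[0,0,-10,0,0,-0.1,40],[0,0,0,0,0,-0.1,40],[0,0,0,0,0,-0.1,40],[0,0,0,0,0,-0.1,40],[0,0,0,0,0,-0.1,40],[0,0,0,0,0,-0.037,40],[0,0,0,0,0,0,40]]

```text
time_s: 1.2
ee_pos: [0.245, -0.4923, 0.3453]
eef_rot: [-3.141, -0.0, 1.351]
force: [0.0, -0.3, -0.3]
grip_width: 0.0402
grip_force: 0.0
```

```bash
python3 - <<'E'
from h import *
T=np.load('T.npy',allow_pickle=True).item();S=np.load('S.npy',allow_pickle=True).item()
# spindle stem top
print('stem',tri(T,(224,199),S,(240.5,243.5)).round(4), plane(T,[(224,199)],.06).round(4))
print('tip rough',tri(T,(346.7,228.3),S,(306.7,122)).round(4))
th=-.222;hin=np.array([.6088,-.2711,.1]);R=Rotation.from_euler('z',th).as_matrix()
for a in np.arange(.4,.76,.07):
    P=hin+R@np.array([-.222*np.cos(a),.118,.222*np.sin(a)])
    print(a.round(2),P.round(3),proj(T,P).round(1),proj(S,P).round(1))
print('bar S',proj(S,[hin+R@[-.19,.06,.046],hin+R@[-.19,-.06,.046]]).round(1),'T',proj(T,[hin+R@[-.19,.06,.046],hin+R@[-.19,-.06,.046]]).round(1))
a=cv2.resize(T['pixels'][205:245,325:365],(390,390),interpolation=3); b=cv2.resize(S['pixels'][95:165,270:340],(390,390),interpolation=3)
save('crop2',np.hstack([a,b]))
E
```

```text
stem [0.5332 0.1431 0.0649] [[0.533  0.1436 0.06  ]]
tip rough [ 0.465  -0.1197  0.2424]
0.4 [ 0.435 -0.111  0.186] [[336.9 241.8]] [[317.  147.8]]
0.47 [ 0.442 -0.112  0.201] [[338.9 239.1]] [[314.8 141.6]]
0.54 [ 0.449 -0.114  0.214] [[341.  235.9]] [[312.2 135.3]]
0.61 [ 0.457 -0.116  0.227] [[343.2 232.1]] [[309.1 129.3]]
0.68 [ 0.466 -0.118  0.24 ] [[345.5 227.7]] [[305.7 123.3]]
0.75 [ 0.476 -0.12   0.251] [[347.9 222.8]] [[302.  117.6]]
bar S [[319.5 154.6]
 [336.8 140.1]] T [[360.2 239.8]
 [413.7 251.8]]
```

View pics/crop2.png

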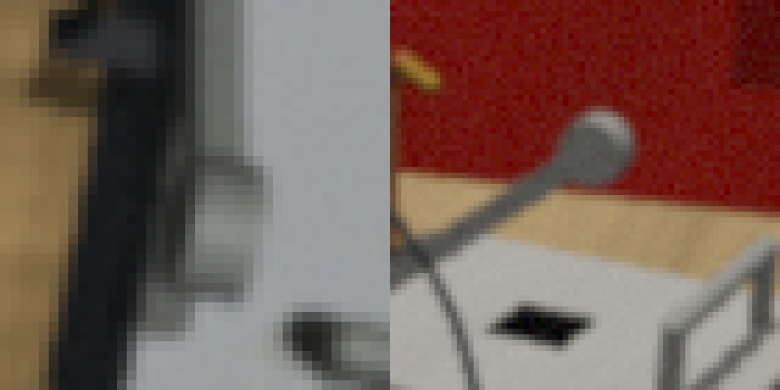

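The round end of the index arm is at top px (348,228) and side px (307,121). It triangulates to z≈0.242, so the index angle is about 0.69 rad. The stem top triangulates to z=0.065 against 0.066 expected, which agrees. Moving over the spindle.

carry_out:
  plan:
    - [[20,4,0,0,0,0,40],[30,6,0,0,0,0,40],[37,7.7,0,0,0,0,40],[37,7.7,0,0,0,0,40],[37,7.7,0,0,0,0,40],[37,7.7,0,0,0,0,40],[37,7.7,0,0,0,0,40],[37,7.7,0,0,0,0,40],[37,7.7,0,0,0,0,40],[37,7.7,0,0,0,0,40],[37,7.7,0,0,0,0,40],[37,7.7,0,0,0,0,40],[37,7.7,0,0,0,0,40],[37,7.7,0,0,0,0,40],[37,7.7,0,0,0,0,40],[37,7.7,0,0,0,0,40],[37,7.7,0,0,0,0,40],[37,7.7,0,0,0,0,40],[28,6,0,0,0,0,40],[14,3,0,0,0,0,40]]

```text
time_s: 2.87
ee_pos: [0.5349, 0.1465, 0.3446]
eef_rot: [-3.14, 0.0, 1.349]
force: [0.3, -1.0, -0.4]
grip_width: 0.04
grip_force: 0.0
```

carry_out:
  plan:
    - [[0,0,15,0,0,0,40],[0,0,30,0,0,0,40],[0,0,35,0,0,0,40],[0,0,35,0,0,0,40],[0,0,35,0,0,0,40],[0,0,35,0,0,0,40],[0,0,35,0,0,0,40],[0,0,20,0,0,0,40],[0,0,10,0,0,0,40],[0,0,0,0,0,0,40],[0,0,0,0,0,0,40]]

```text
time_s: 3.78
ee_pos: [0.5348, 0.1436, 0.0963]
eef_rot: [3.141, -0.0, 1.348]
force: [-0.0, -0.1, 0.0]
grip_width: 0.0398
grip_force: 0.0
```

```bash
python3 - <<'E'
from h import *
T=cam('top');S=cam('side');o=telemetry.get_obs();print(o['ee_pos'],o['eef_rot'])
p=o['ee_pos']
print('tcp proj',proj(S,p),proj(T,p), 'stem pred',proj(S,[.5337,.1445,.066]))
save('near1',np.hstack([cv2.resize(T['pixels'][140:260,165:285],(390,390),interpolation=3),cv2.resize(S['pixels'][190:310,180:300],(390,390),interpolation=3)]))
E
```

```text
[0.53524695 0.14372049 0.09719295] [ 3.13916395e+00 -1.06477708e-03  1.34843573e+00]
tcp proj [[239.55086378 229.7894224 ]] [[222.05814929 197.29675789]] stem pred [[240.23342899 243.40105084]]
```

View pics/near1.png

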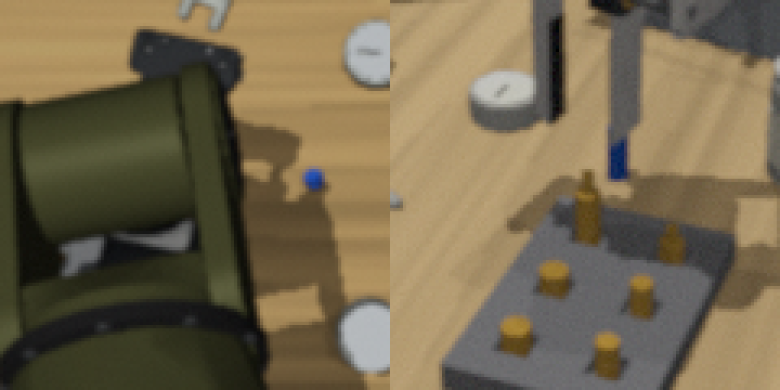

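The side view shows the fingers straddling the tall brass spindle, with their midpoint at about (587,125) above the stem at (588,175). Lowering and gripping.

carry_out:
  plan:
    - [[0,-1,10,0,0,0,40],[0,0,15,0,0,0,40],[0,0,15,0,0,0,40],[0,0,8,0,0,0,40],[0,0,5,0,0,0,40],[0,0,0,0,0,0,40],[0,0,0,0,0,0,30],[0,0,0,0,0,0,22],[0,0,0,0,0,0,10],[0,0,0,0,0,0,10],[0,0,0,0,0,0,10],[0,0,0,0,0,0,10],[0,0,0,0,0,0,10]]
  squeeze: 25

```text
time_s: 4.97
ee_pos: [0.5337, 0.1438, 0.0429]
eef_rot: [3.141, -0.0, 1.349]
force: [0.1, -0.0, 5.1]
grip_width: 0.0148
grip_force: 25.0
```

carry_out:
  plan:
    - [[0,0,-5,0,0,0,10],[0,0,-10,0,0,0,10],[0,0,-20,0,0,0,10],[0,0,-25,0,0,0,10],[0,0,-30,0,0,0,10],[0,0,-30,0,0,0,10],[0,0,-30,0,0,0,10],[0,0,-30,0,0,0,10],[0,0,-30,0,0,0,10],[0,0,-30,0,0,0,10],[0,0,-20,0,0,0,10],[0,0,-10,0,0,0,10],[0,0,0,0,0,0,10],[0,0,0,0,0,0,10]]

```text
time_s: 6.13
ee_pos: [0.5331, 0.1437, 0.3117]
eef_rot: [-3.141, 0.0, 1.349]
force: [-0.3, 0.9, -1.5]
grip_width: 0.0148
grip_force: 25.0
```

```bash
python3 - <<'E'
from h import *
S=cam('side');o=telemetry.get_obs();p=o['ee_pos']
print(p,o['grip_width'],o['grip_force'])
u=proj(S,p+[0,0,0])[0];print('tcp',u,'foot pred',proj(S,p-[0,0,.031]))
x,y=int(u[0])-40,int(u[1])-40
print(x,y)
save('near2',cv2.resize(S['pixels'][max(y,0):y+80,x:x+80],(560,560),interpolation=3))
E
```

```text
[0.53299852 0.14366067 0.31097755] 0.01487804194087369 24.998264014720917
tcp [240.3599274  125.28802437] foot pred [[240.3872601  142.03206432]]
200 85
```

View pics/near2.png

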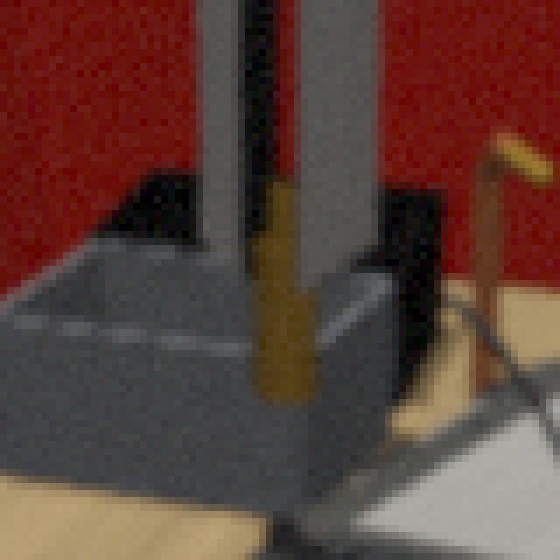

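The spindle is held upright. Its foot is at px (240.7,142.1) against a prediction of (240.4,142.0), so it sits 31 mm below the TCP. Carrying it over the cup.

carry_out:
  plan:
    - [[-15,2.5,-10,0,0,0,10],[-25,4.2,-15,0,0,0,10],[-35,5.9,-10,0,0,0,10],[-35,5.9,0,0,0,0,10],[-35,5.9,0,0,0,0,10],[-35,5.9,0,0,0,0,10],[-35,5.9,0,0,0,0,10],[-35,5.9,0,0,0,0,10],[-35,5.9,0,0,0,0,10],[-35,5.9,0,0,0,0,10],[-35,5.9,0,0,0,0,10],[-22,3.7,0,0,0,0,10],[-11,1.6,0,0,0,0,10],[0,0,0,0,0,0,10],[0,0,0,0,0,0,10]]

```text
time_s: 7.43
ee_pos: [0.5115, -0.2485, 0.3465]
eef_rot: [-3.14, -0.001, 1.349]
force: [0.1, -0.0, -0.9]
grip_width: 0.015
grip_force: 25.0
```

carry_out:
  plan:
    - [[0,0,10,0,0,0,10],[0,0,20,0,0,0,10],[0,0,30,0,0,0,10],[0,0,30,0,0,0,10],[0,0,30,0,0,0,10],[0,0,30,0,0,0,10],[0,0,20,0,0,0,10],[0,0,10,0,0,0,10],[0,0,0,0,0,0,10],[0,0,0,0,0,0,10]]

```text
time_s: 8.27
ee_pos: [0.5118, -0.2484, 0.1681]
eef_rot: [3.141, 0.0, 1.35]
force: [1.8, 0.4, -0.4]
grip_width: 0.0149
grip_force: 25.0
```

```bash
python3 - <<'E'
from h import *
S=cam('side');T=cam('top');o=telemetry.get_obs();p=o['ee_pos']
print(p,o['eef_rot'],o['grip_width'])
print('tcp',proj(S,p),'foot pred',proj(S,p-[0,0,.031]),'cup',proj(S,[.5112,-.2491,.108]))
x,y=255,90
save('near3',np.hstack([cv2.resize(S['pixels'][y:y+80,x:x+80],(400,400),interpolation=3),cv2.resize(T['pixels'][150:270,320:440],(400,400),interpolation=3)]))
E
```

```text
[ 0.51214009 -0.24898755  0.16906304] [3.13920499e+00 7.04682009e-04 1.34930849e+00] 0.015076722894488775
tcp [[296.95238673 132.00790965]] foot pred [[296.32899227 143.0445176 ]] cup [[296.08166345 153.5480963 ]]
```

View pics/near3.png

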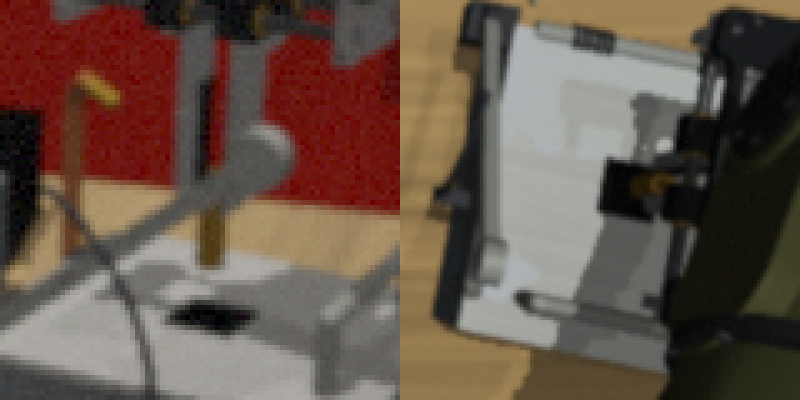

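Side view: the spindle foot is at (297,143) and the cup mouth centre at (297.4,153.6), directly below it. Lowering into the cup.

carry_out:
  plan:
    - [[0,-1,8,0,0,0,10],[0,0,12,0,0,0,10],[0,0,12,0,0,0,10],[0,0,10,0,0,0,10],[0,0,6,0,0,0,10],[0,0,4,0,0,0,10],[0,0,3,0,0,0,10],[0,0,1,0,0,0,10],[0,0,0,0,0,0,10],[0,0,0,0,0,0,10]]

```text
time_s: 9.2
ee_pos: [0.5107, -0.249, 0.1118]
eef_rot: [3.141, 0.0, 1.349]
force: [-0.4, -0.3, -0.5]
grip_width: 0.015
grip_force: 25.0
```

carry_out:
  plan:
    - [[0,0,1,0,0,0,10],[0,0,0,0,0,0,10],[0,0,0,0,0,0,20],[0,0,0,0,0,0,24],[0,0,0,0,0,0,30],[0,0,0,0,0,0,36],[0,0,0,0,0,0,36],[0,0,0,0,0,0,36],[0,0,-6,0,0,0,36],[0,0,-12,0,0,0,36],[0,0,-20,0,0,0,36],[0,0,-25,0,0,0,36],[0,0,-25,0,0,0,36],[0,0,-15,0,0,0,40],[0,0,-7,0,0,0,40],[0,0,0,0,0,0,40]]

```text
time_s: 10.53
ee_pos: [0.5109, -0.2491, 0.2227]
eef_rot: [3.138, 0.001, 1.349]
force: [-0.7, 0.2, -0.2]
grip_width: 0.0398
grip_force: 0.0
```

```bash
python3 - <<'E'
from h import *
S=cam('side');T=cam('top');np.save('S2.npy',S,allow_pickle=True)
o=telemetry.get_obs();p=o['ee_pos'];print(p)
th=-.222;hin=np.array([.6088,-.2711,.1]);R=Rotation.from_euler('z',th).as_matrix()
b=hin+R@[-.19,0,.046];d=b-p;Rt=Rotation.from_euler('xyz',o['eef_rot']).as_matrix();print('bar',b,'tool shift mm to grasp at bar',(Rt.T@(b-[0,0,.019]-p)*1e3).round(1))
x,y=255,90
save('near4',np.hstack([cv2.resize(S['pixels'][y:y+80,x:x+100],(500,400),interpolation=3),cv2.resize(T['pixels'][170:270,340:415],(300,400),interpolation=3)]))
E
```

```text
[ 0.51027089 -0.24871835  0.21990876]
bar [ 0.42346278 -0.22926561  0.146     ] tool shift mm to grasp at bar [ -0.2 -88.9  93. ]
```

View pics/near4.png

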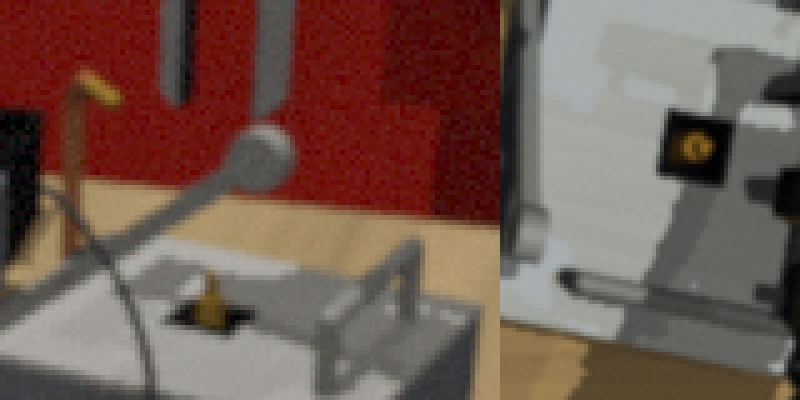

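The spindle stands upright in the middle of the cup: side crop (210,300), top crop (695,147). The cover is shut. Next, over to the bar and down to pinch it.

carry_out:
  plan:
    - [[0,-10,-2,0,0,0,40],[0,-20,0,0,0,0,40],[0,-25,0,0,0,0,40],[0,-20,0,0,0,0,40],[0,-10,0,0,0,0,40],[0,-4,0,0,0,0,40],[0,0,0,0,0,0,40],[0,0,10,0,0,0,40],[0,0,20,0,0,0,40],[0,0,25,0,0,0,40],[0,0,20,0,0,0,40],[0,0,12,0,0,0,40],[0,0,6,0,0,0,40],[0,0,2,0,0,0,40],[0,0,0,0,0,0,40],[0,0,0,0,0,0,40]]

```text
time_s: 11.97
ee_pos: [0.4241, -0.2294, 0.1279]
eef_rot: [3.141, 0.0, 1.349]
force: [-0.2, -0.4, 1.4]
grip_width: 0.04
grip_force: 0.0
```

carry_out:
  plan:
    - [[0,0,0,0,0,0,30],[0,0,0,0,0,0,24],[0,0,0,0,0,0,18],[0,0,0,0,0,0,10],[0,0,0,0,0,0,5],[0,0,0,0,0,0,5],[0,0,0,0,0,0,5],[0,0,0,0,0,0,5]]
  squeeze: 15

```text
time_s: 12.63
ee_pos: [0.4234, -0.2292, 0.1275]
eef_rot: [-3.141, 0.0, 1.349]
force: [-5.3, 1.2, 4.5]
grip_width: 0.0116
grip_force: 15.0
```

```bash
python3 - <<'E'
import numpy as np
a=np.r_[0,.01,.03,.06,np.arange(.095,.52,.035),.54,.56,.57]
f=.2375+a
print(len(a)-1);print([[0,round(y,1),-round(z,1)] for y,z in zip(np.diff(-195.5*np.cos(f)),np.diff(195.5*np.sin(f)))])
E
```

```text
19
[[0, np.float64(0.5), np.float64(-1.9)], [0, np.float64(1.0), np.float64(-3.8)], [0, np.float64(1.6), np.float64(-5.6)], [0, np.float64(2.1), np.float64(-6.5)], [0, np.float64(2.3), np.float64(-6.4)], [0, np.float64(2.6), np.float64(-6.3)], [0, np.float64(2.8), np.float64(-6.2)], [0, np.float64(3.0), np.float64(-6.1)], [0, np.float64(3.2), np.float64(-6.0)], [0, np.float64(3.4), np.float64(-5.9)], [0, np.float64(3.6), np.float64(-5.8)], [0, np.float64(3.8), np.float64(-5.7)], [0, np.float64(4.0), np.float64(-5.5)], [0, np.float64(4.2), np.float64(-5.4)], [0, np.float64(4.4), np.float64(-5.2)], [0, np.float64(4.6), np.float64(-5.1)], [0, np.float64(3.4), np.float64(-3.5)], [0, np.float64(2.8), np.float64(-2.8)], [0, np.float64(1.4), np.float64(-1.4)]]
```

carry_out:
  plan:
    - [[0,0,0,0,0,0,5],[0,0.5,-1.9,0,0,0,5],[0,1.0,-3.8,0,0,0,5],[0,1.6,-5.6,0,0,0,5],[0,2.1,-6.5,0,0,0,5],[0,2.3,-6.4,0,0,0,5],[0,2.6,-6.3,0,0,0,5],[0,2.8,-6.2,0,0,0,5],[0,3.0,-6.1,0,0,0,5],[0,3.2,-6.0,0,0,0,5],[0,3.4,-5.9,0,0,0,5],[0,3.6,-5.8,0,0,0,5],[0,3.8,-5.7,0,0,0,5],[0,4.0,-5.5,0,0,0,5],[0,4.2,-5.4,0,0,0,5],[0,4.4,-5.2,0,0,0,5],[0,4.6,-5.1,0,0,0,5],[0,3.4,-3.5,0,0,0,5],[0,2.8,-2.8,0,0,0,5],[0,1.4,-1.4,0,0,0,5]]
  squeeze: 60

```text
time_s: 14.3
ee_pos: [0.4755, -0.2405, 0.2242]
eef_rot: [-3.137, -0.001, 1.349]
force: [-23.9, 7.4, 9.7]
grip_width: 0.0109
grip_force: 60.0
```

carry_out:
  plan:
    - [[0,0,0,0,0,0,5],[0,0,0,0,0,0,5],[0,0,0,0,0,0,5]]

```text
time_s: 14.55
ee_pos: [0.4753, -0.2405, 0.224]
eef_rot: [-3.137, -0.001, 1.349]
force: [-23.6, 8.5, 9.9]
grip_width: 0.0106
grip_force: 60.0
```

```bash
python3 - <<'E'
from h import *
S=cam('side');np.save('S3.npy',S,allow_pickle=True)
o=telemetry.get_obs();p=o['ee_pos'];print(p,o['force'],o['grip_width'])
th=-.222;hin=np.array([.6088,-.2711,.1]);R=Rotation.from_euler('z',th).as_matrix()
b=R.T@(p+[0,0,.019]-hin);print('bar rel',b,'r',np.hypot(b[0],b[2]),'alpha',np.arctan2(b[2],-b[0])-.2375)
for a in(.55,.6,.65,.69,.73):
    Q=Rotation.from_euler('y',a).as_matrix()
    print(a,'cover +y edge front/hinge',proj(S,[hin+R@Q@[-.22,.1,.006],hin+R@Q@[-.02,.1,.006]]).round(1).tolist(),'idx',proj(S,[hin+R@Q@[-.222,.118,0],hin+R@Q@[-.05,.118,0]]).round(1).tolist())
save('near5',cv2.resize(S['pixels'][80:180,235:365],(780,600),interpolation=3))
E
```

```text
[ 0.47527975 -0.24048383  0.22400254] [-22.95840432   7.63845883  10.13428878] 0.010292792884880844
bar rel [-0.13698463  0.0004662   0.14300254] r 0.19802655453620163 alpha 0.5693883699662574
0.55 cover +y edge front/hinge [[313.1, 130.2], [249.5, 156.6]] idx [[311.8, 134.5], [255.7, 157.4]]
0.6 cover +y edge front/hinge [[310.9, 126.0], [249.2, 156.3]] idx [[309.6, 130.1], [255.2, 156.6]]
0.65 cover +y edge front/hinge [[308.5, 121.9], [249.0, 156.0]] idx [[307.3, 125.9], [254.7, 155.7]]
0.69 cover +y edge front/hinge [[306.4, 118.7], [248.7, 155.8]] idx [[305.2, 122.5], [254.3, 155.0]]
0.73 cover +y edge front/hinge [[304.2, 115.5], [248.5, 155.6]] idx [[303.1, 119.3], [253.9, 154.3]]
```

View pics/near5.png

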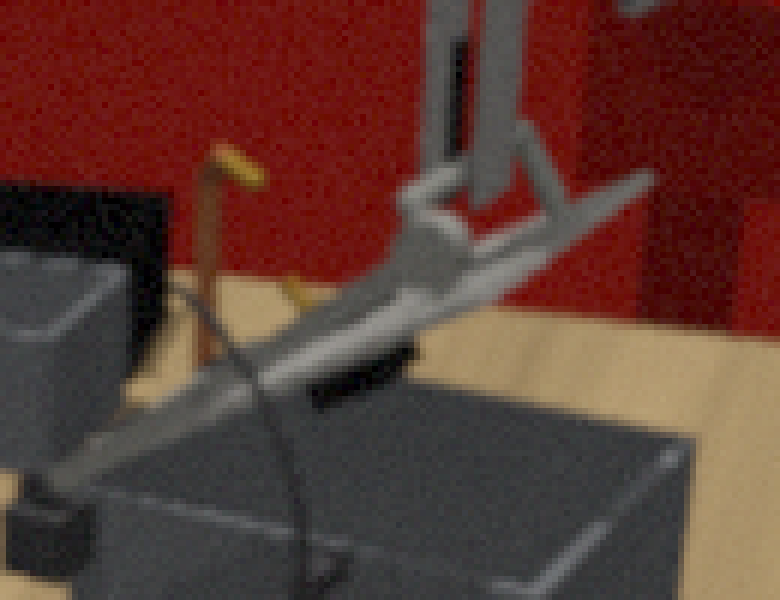

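The cover is open to about 0.57 rad with the spindle still in the cup. There is roughly 24 N of outward radial force, so my arc ran about 2.5 mm too tight. I'll ease that and go on to about 0.69.

carry_out:
  plan:
    - [[0,-0.8,-0.9,0,0,0,5],[0,-0.9,-0.9,0,0,0,5],[0,1.5,-1.3,0,0,0,5],[0,3,-2.6,0,0,0,5],[0,3.5,-3,0,0,0,5],[0,3.5,-3,0,0,0,5],[0,3.2,-2.6,0,0,0,5],[0,2.2,-1.8,0,0,0,5],[0,1.2,-1.1,0,0,0,5],[0,0,0,0,0,0,5],[0,0,0,0,0,0,5],[0,0,0,0,0,0,5]]

```text
time_s: 15.6
ee_pos: [0.4925, -0.2442, 0.2402]
eef_rot: [-3.139, -0.001, 1.349]
force: [-10.8, 6.8, -3.4]
grip_width: 0.0105
grip_force: 60.0
```

```bash
python3 - <<'E'
from h import *
S=cam('side');T=cam('top');np.save('S4.npy',S,allow_pickle=True);np.save('T4.npy',T,allow_pickle=True)
o=telemetry.get_obs();p=o['ee_pos'];print(p,o['force'],o['grip_width'])
th=-.222;hin=np.array([.6088,-.2711,.1]);R=Rotation.from_euler('z',th).as_matrix()
b=R.T@(p+[0,0,.019]-hin);print('bar rel',b,'r',np.hypot(b[0],b[2]),'alpha',np.arctan2(b[2],-b[0])-.2375, 'box force',R.T@o['force'])
def cr(c,P,x,y): return ((proj(c,P)-[x,y]+.5)*[6,6]).round(0).tolist()
for a in(.63,.66,.69,.72):
    Q=Rotation.from_euler('y',a).as_matrix()
    print(a,'farfront',cr(S,[hin+R@Q@[-.22,-.1,.006],hin+R@Q@[-.22,-.1,.0],hin+R@Q@[-.22,.1,0]],235,80),'tip',cr(S,hin+R@Q@[-.222,.118,0],235,80))
print('box corner front -y, +y',cr(S,[hin+R@[-.22,-.1,0],hin+R@[-.22,.1,0]],235,80))
save('near6',cv2.resize(S['pixels'][80:180,235:365],(780,600),interpolation=3))
E
```

```text
[ 0.49248953 -0.24418494  0.24017601] [-9.21111665  4.30480935 -2.61821421] 0.010412340011997779
bar rel [-0.11938228  0.00064519  0.15917601] r 0.19897017682551651 alpha 0.6897941110755523 box force [-9.93290413  2.17105249 -2.61821421]
0.63 farfront [[630.0, 144.0], [636.0, 156.0], [457.0, 278.0]] tip [[442.0, 288.0]]
0.66 farfront [[622.0, 132.0], [629.0, 143.0], [449.0, 263.0]] tip [[434.0, 273.0]]
0.69 farfront [[614.0, 119.0], [621.0, 131.0], [440.0, 248.0]] tip [[424.0, 258.0]]
0.72 farfront [[606.0, 107.0], [613.0, 118.0], [430.0, 234.0]] tip [[415.0, 243.0]]
box corner front -y, +y [[696.0, 444.0], [532.0, 605.0]]
```

View pics/near6.png

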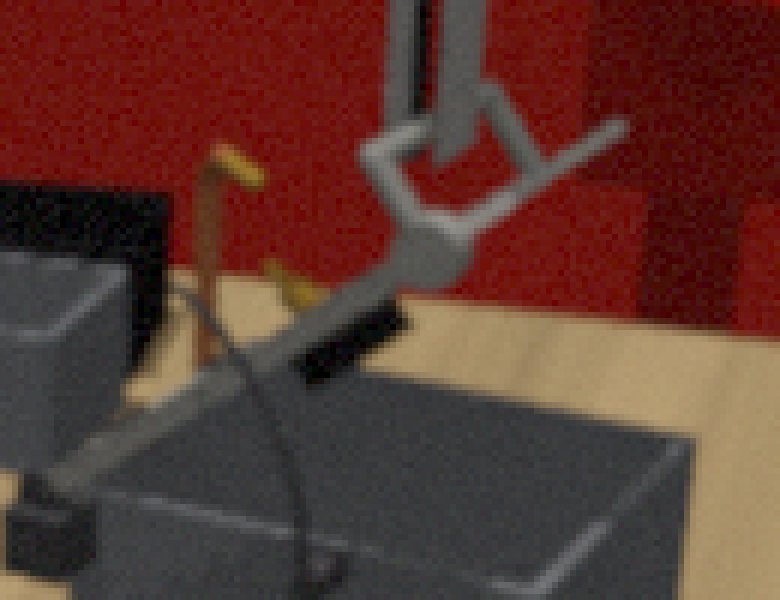

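Side crop: the cover's front edge runs from about (470,225) to the corner at (625,127). The disc of the index arm is centred at about (436,247). The cover looks about 0.01 to 0.03 rad low, so I'll settle it with a sub-pixel differential measurement.

```bash
python3 - <<'E'
from h import *
S0=np.load('S.npy',allow_pickle=True).item();S=np.load('S4.npy',allow_pickle=True).item()
hin=np.array([.6088,-.2711,.1]);R=Rotation.from_euler('z',-.222).as_matrix()
def w(c): 
    h=cv2.cvtColor(c['pixels'],cv2.COLOR_RGB2HSV)[...,1].astype(float); return np.clip((200-h)/150,0,1)
W=w(S); us=np.arange(328,337); vs=[]
for u in us:
    col=W[95:118,u]; vs.append(((np.arange(95,118)*col).sum()/col.sum()))
m,b0=np.polyfit(us,vs,1);print('front edge rows',np.round(vs,2),'slope',m)
# disc extents in S0, half-crossing
D=(w(S0)[105:132,296:318]>.5).astype(np.uint8)
ys,xs=np.nonzero(D);print('disc top row',ys.min()+105,'right col',xs.max()+296)
for r in range(27): print(105+r,''.join('#' if v else '.' for v in D[r]))
t=np.linspace(0,2*np.pi,60)
for a in(.63,.66,.69,.72):
    Q=Rotation.from_euler('y',a).as_matrix();o=[a]
    P=[hin+R@Q@[-.22,y,.003] for y in(-.06,-.1)]
    q=proj(S,P);mm=(q[1,1]-q[0,1])/(q[1,0]-q[0,0]);o+=['edge row@332',(q[0,1]+mm*(332-q[0,0])).round(2),'slope',mm.round(3)]
    for th in(.005,.008):
        C=proj(S0,[hin+R@Q@np.array([-.222+.014*np.cos(k),.118+s*th,.014*np.sin(k)]) for k in t for s in(-1,1)])
        o+=['disc top',C[:,1].min().round(1),'bot',C[:,1].max().round(1),'L',C[:,0].min().round(1),'R',C[:,0].max().round(1)]
    print(*o)
print('obs row@332',m*332+b0)
E
```

```text
front edge rows [106.66 106.13 105.62 105.03 104.48 103.56 102.89 102.54 101.72] slope -0.6246765481763316
disc top row 114 right col 317
105 ......................
106 ......................
107 ......................
108 ......................
109 ......................
110 ......................
111 ......................
112 ......................
113 ......................
114 ...........##.........
115 ........#######.......
116 .......#########......
117 ......###########.....
118 .....#############....
119 .....#############....
120 ....##############....
121 ....##############....
122 ....##############....
123 ...###############....
124 .################.....
125 ################......
126 ###############.......
127 ##############........
128 ######..####..........
129 ######................
130 ##############........
131 ######################
0.63 edge row@332 109.93 slope -0.669 disc top 121.0 bot 134.1 L 301.7 R 314.7 disc top 120.7 bot 134.5 L 301.2 R 315.3
0.66 edge row@332 106.86 slope -0.653 disc top 118.5 bot 131.5 L 300.2 R 313.3 disc top 118.1 bot 131.9 L 299.7 R 313.8
0.69 edge row@332 103.83 slope -0.638 disc top 116.0 bot 129.1 L 298.7 R 311.8 disc top 115.6 bot 129.4 L 298.2 R 312.3
0.72 edge row@332 100.84 slope -0.623 disc top 113.5 bot 126.6 L 297.1 R 310.2 disc top 113.2 bot 127.0 L 296.6 R 310.7
obs row@332 104.29059929578037
```

By the line through the front edge and the disc, which cancels common bias, the cover is at 0.6855 and the index at 0.696. Raising by about 0.011 rad.

carry_out:
  plan:
    - [[0,0.9,-0.7,0,0,0,5],[0,0.9,-0.6,0,0,0,5],[0,0,0,0,0,0,5],[0,0,0,0,0,0,5],[0,0,0,0,0,0,5],[0,0,0,0,0,0,5],[0,0,0,0,0,0,5],[0,0,0,0,0,0,5],[0,0,0,0,0,0,5],[0,0,0,0,0,0,5]]

```text
time_s: 16.53
ee_pos: [0.4943, -0.2446, 0.2418]
eef_rot: [-3.14, -0.001, 1.349]
force: [-10.7, 6.1, -0.8]
grip_width: 0.0105
grip_force: 60.0
```

```bash
cat > chk.py <<'E'
from h import *
S=cam('side')
W=np.clip((200-cv2.cvtColor(S['pixels'],cv2.COLOR_RGB2HSV)[...,1].astype(float))/150,0,1)
hin=np.array([.6088,-.2711,.1]);R=Rotation.from_euler('z',-.222).as_matrix()
us=np.arange(325,335);r=np.arange(92,118);vs=[(r*W[r,u]).sum()/W[r,u].sum() for u in us]
m,b=np.polyfit(us,vs,1);A=np.arange(.6,.75,.005);E=[]
for a in A:
    Q=Rotation.from_euler('y',a).as_matrix();q=proj(S,[hin+R@Q@[-.22,y,.003] for y in(-.06,-.1)]);k=(q[1,1]-q[0,1])/(q[1,0]-q[0,0]);E.append(q[0,1]+k*(330-q[0,0]))
o=telemetry.get_obs()
print(np.round(vs,2),'alpha',np.interp(-(m*330+b),-np.array(E),A).round(4),o['time_s'],o['ee_pos'].round(4),o['force'].round(1),o['grip_width'],o['joint_vel'].round(4).max())
E
python3 chk.py
```

```text
[107.32 107.16 106.26 105.68 105.26 104.57 103.84 103.17 102.52 101.55] alpha 0.6968 16.5833 [ 0.4943 -0.2446  0.2418] [-11.5   6.1  -1.5] 0.009894880540682697 0.0022
```

carry_out:
  plan:
    - [[0,0,0,0,0,0,5],[0,0,0,0,0,0,5],[0,0,0,0,0,0,5],[0,0,0,0,0,0,5],[0,0,0,0,0,0,5],[0,0,0,0,0,0,5],[0,0,0,0,0,0,5],[0,0,0,0,0,0,5],[0,0,0,0,0,0,5],[0,0,0,0,0,0,5]]

```text
time_s: 17.42
ee_pos: [0.4943, -0.2446, 0.2418]
eef_rot: [-3.14, -0.001, 1.349]
force: [-11.1, 6.1, -1.8]
grip_width: 0.0106
grip_force: 60.0
```

```bash
cat >> chk.py <<'E'
h=cv2.cvtColor(S['pixels'],cv2.COLOR_RGB2HSV)
M=(h[...,0]>13)&(h[...,0]<28)&(h[...,1]>170);M[:118]=0;M[135:]=0;M[:,:276]=0;M[:,292:]=0
print('brass in cup px',M.sum(),np.argwhere(M).mean(0),'pred mid stem(row,col)',proj(S,hin+R@Rotation.from_euler('y',.696).as_matrix()@[-.1,0,.022])[0][::-1])
h0=np.load('S.npy',allow_pickle=True).item()['pixels'][105:128,300:316].astype(int)
print('index disc diff',np.abs(h0[:,2:8]-S['pixels'][105:128,302:308].astype(int)).mean(axis=(1,2)).round(0))
E
python3 chk.py
```

```text
[107.28 107.01 106.3  105.43 105.12 104.47 103.76 103.27 102.56 102.06] alpha 0.6967 17.4667 [ 0.4943 -0.2446  0.2418] [-11.4   5.8  -2.1] 0.010605946288626664 0.0018
brass in cup px 27 [126.81481481 283.2962963 ] pred mid stem(row,col) [125.19905638 284.76606315]
index disc diff [26. 17.  9.  8. 11. 15. 21. 32. 38. 40. 30. 17.  6.  4.  2.  2.  2.  1.
  2.  2.  2.  2.  3.]
```

The cover is steady at 0.697 rad against the index at 0.696. The spindle shows in the cup where predicted, and the index disc hasn't moved. Handing in.

```bash
python3 -c "
from station import ctrl; print(ctrl.hand_in())"
```

```text
the job is handed in; nothing more can be done
None
```

I handed the job in at about 17.5 s, with the spindle in the cup and the fingers holding the cover still, measured at about 0.697 rad against about 0.696 rad for the index arm; the hand-in gave no verdict.

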